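Fill the drip tray with its sieve plates

ROBOT

A 7-joint arm with a two-finger parallel gripper is mounted at the origin on the work surface. World frame = base frame: x ahead of the robot, y to its left, z up, the work surface at z = 0. Lengths are in m, angles in rad, forces in N, time in s.
With the tool pointing down it reaches from about 0.4 to 0.85 m from the base axis. Payload 10.4 kg.
Tool frame: the origin (TCP) lies on the centre line of the jaws, within the pads' length; the fingertips stand 14 mm ahead of it and the grasp point (between the pads) lies 5 mm behind it (tip_reach is the z of the fingertips in the tool frame, in m); z points along the fingers, x is the direction in which the jaws open and shut, and the axes are right-handed (so a half turn about z gives the same grasp; the last joint's range is limited). The gripper opens to 87 mm and grips with 3 to 60 N. Pads are 19 mm wide; open, the fingers measure 117 mm over their backs; the gripper's body (75 mm by 190 mm) begins 51 mm behind the grasp point.
Start: joints at [1.266, 0.332, -0.065, 1.46, 0.022, 1.35, -0.088], TCP at [0.174, -0.6, 0.237] pointing down, gripper open.
Joint ranges: [-2.6, 2.6], [-0.5, 2.12], [-1.47, 1.34], [0.16, 2.42], [-1.27, 4.41], [0.06, 2.06], [-2.6, 2.6]. Speed limits (rad/s): [2.22, 2.22, 2.79, 2.79, 3.14, 3.14, 3.14].

INTERFACE

Orientations are given as a unit quaternion [x, y, z, w].
In Python, from bench import * gives the robot as it stands.
- The arm moves only by the tool carry_out, never from a script. Its argument "rows" is a list of rows, each a list of 5 numbers: the closure, from -1 (fully open) to 1 (shut), so that 0 is half open, then the shift along the tool's x, y, z in units of 30 mm (1.0 is 30 mm), then the turn about the tool's z in units of 5 degrees (1.0 is 5 degrees). In form: [[jaw, x, y, z, turn], ...]. A call has 1 to 20 rows; each row shifts and turns the pose as measured when the row begins, along the tool's axes as they then stand; what a row does not reach is not made up. A row lasts 1/12 s, in which the tool goes at most 41.7 mm and 7.16 degrees, less where a joint would pass 70% of its speed; a pose out of reach is approached as far as the arm can. A call is refused whole if a number of a shift passes 1 or a number of a turn 1, either way. A call with a gripper value outside its range is refused whole. The fingers move at their own pace and stop on an object; "force" is the grip in N (left out, the last holds). Time passes only in rows, so rows that do not move let the fingers close. It gives the time, the measured TCP pose, the force and the opening at its end, in the units of the state.
- read_state(): the state, without advancing time (a new reading comes with each control period).
- camera(name): name is "side" or "top"; returns the picture (400x640x3 uint8, blue, green, red); there is no depth.
- camera_info(name): a dict with "fx", "fy", "cx", "cy" (pixels), "dist_coeffs" ([k1, k2, p1, p2, k3] as OpenCV has them; the pictures are not rectified), "extrinsics" (4x4, takes a point from camera to world coordinates). Camera axes: x right, y down, z forward; pixel columns grow to the right and rows downward; lengths in m; the calibration is good to about 2 mm. A picture is of the moment at which its call begins. camera_info takes no time and is no camera call.
- close_job(): hands the job in, once; it reports no verdict.
Trained networks look in the newest picture that a camera, given by its name, has taken for a name from the list of things; names that differ only in an ending like _2 or _b are one class to them, and where a whole thing is asked for, a point or a joint stands for the part that bears it (a point fixed in the world has none). Each returns a list of dicts, best first, with "conf" (0 to 1); they miss things now and then, are a little off and sometimes report something else, mostly with a low value. They report only what shows in the picture. A call takes as long as a camera call. They do not tell look-alikes from the thing itself.
- recognise(query, camera): "box" ([centre column, centre row, width, height] in pixels, round what is visible of it).
- silhouettes(query, camera): "mask" (400x640 bool, what is visible of it) and "box" ([centre column, centre row, width, height] in pixels, round what is visible of it).
- pinpoint(query, camera): "xy" ([column, row] in pixels: a listed point, or the origin of a listed thing).
The state is a dict: "time": time; "joint_positions": joint angles; "joint_vel": joint speeds; "joint_torque": joint torques, N m; "ee_pos": TCP position; "eef_rot": TCP orientation; "ft_force": force on the tool from outside, world axes, zero at the start; "torque": the same for the moment, N m; "width": finger opening in m.
Only numpy, scipy, OpenCV 4.12 (cv2) and the standard library are available. Lean on these libraries where they do the work, as an engineer would, in place of code of your own. Each camera call takes 0.05 s, during which the arm holds its last target. There are 200 camera calls.

TASK

Fill the white drip tray with two grey perforated plates, both lying flat on its floor: first lay in the L-shaped plate, turned so that it fits, then turn the rectangular plate that fits the corner left open and lay it in that corner. Of the three rectangular plates it is the middle-sized one: the longest does not fit and the small square one is too small. Let go of both plates.

Things in the scene. Friction and masses are not known exactly. Their poses are not given: they have to be found in the camera images.
- tray: The white drip tray, an open rectangular tray fixed to the bench, outside 176 x 136 x 20 mm (x, y, z), inside 166 x 126 mm; walls 5 mm thick, rim 20 mm above the bench. Origin: centre of its underside, on the bench; x along its long side, z up.
- tray_floor (a point): The centre of the tray's inner floor, 5 mm above the bench; axes as the tray's.
- l_plate: The L-shaped grey perforated plate, 170 g, 10 mm thick, loose. Origin: underside, centre of its 150 x 110 mm (x, y) outline, which it covers but for the corner x > -3, y > -2 mm. Grip rib on top: centre x = -13, y = -14 mm, 50 mm long in x, 14 thick in y, its top 46 mm above the underside. Fits the tray with its x axis along the tray's x, either way round, 8 mm to spare on each side.
- filler_plate: The middle-sized rectangular grey perforated plate, 72 x 48 mm (x, y), 10 mm thick, 60 g, loose (the others: 105 x 48, 44 x 44). Origin: centre of its underside. Grip rib centred on top: 40 mm long in x, 14 thick in y, its top 46 mm above the underside. With the L-plate centred, it belongs at x = 40, y = 30.5 mm in the L-plate's frame, x axes parallel, either way round.
Things that resemble listed ones, but are neither listed nor needed, are in the scene too. What is shaped like the l_plate but purple is not meant. Several things have the shape of the tray; the one meant has the colours described above.

How it is judged:
By the outcome, as a careful person would: the job done as asked, in the order asked, and still so for the second after the job is handed in, with the robot touching nothing.
It also fails if it takes over 64 s, if anything falls off the work surface, if the arm or the gripper's body presses on something with over 40 N, if the wrist force passes 120 N, or if a joint passes its speed limit or range.

## Working session

There is one attempt and no reset: what is moved stays moved. The work goes in short steps, Python scripts to look and compute and a tool call to move; the robot and the scene stay as the last step left them, time stands still between calls to the robot, and variables do not carry over. Pictures are saved under pics/ and viewed, about 8 in all and at most 12, crops included, and the job is handed in when it is done.

Besides the shell and the picture viewer there is one more tool, called by a JSON object that holds its "op" and its "data", one argument or row to a line. carry_out: Moves the arm, as the interface text tells. Its arguments: {"type":"object","properties":{"rows":{"type":"array","items":{"type":"array","items":{"type":"number"}}},"force":{"type":"number"}},"required":["rows"]}

```bash
mkdir -p pics; ls; python3 - <<'E'
from bench import *
import cv2,numpy as np
for n in("top","side"):
    im=camera(n); cv2.imwrite(f"pics/{n}0.png",im)
    c=camera_info(n); print(n,c["fx"],c["cx"],c["cy"],c["dist_coeffs"]); print(np.round(c["extrinsics"],3))
    for q in("tray","l_plate","filler_plate"):
        print(q,[(round(d["conf"],2),np.round(d["box"]).tolist()) for d in recognise(q,n)])
        print(q,[(round(d["conf"],2),np.round(d["xy"]).tolist()) for d in pinpoint(q,n)])
s=read_state();print(s)
E
```

```text
pics
top 393.6460255159657 313.90204117934826 192.4688976524203 [-0.05389354  0.          0.          0.          0.        ]
[[ 0.    -0.993  0.115  0.37 ]
 [-1.    -0.     0.002 -0.057]
 [-0.002 -0.115 -0.993  1.294]
 [ 0.     0.     0.     1.   ]]
tray [(0.69, [447.0, 255.0, 45.0, 62.0]), (0.65, [384.0, 183.0, 50.0, 62.0])]
tray [(0.67, [444.0, 260.0]), (0.6, [386.0, 181.0])]
l_plate [(0.91, [236.0, 202.0, 44.0, 34.0]), (0.77, [195.0, 258.0, 41.0, 47.0])]
l_plate [(0.95, [236.0, 202.0]), (0.61, [192.0, 254.0])]
filler_plate [(0.85, [304.0, 210.0, 22.0, 29.0])]
filler_plate [(0.71, [306.0, 206.0])]
side 461.15796559779926 323.4851811161554 200.77024710409583 [-0.0093496  0.         0.         0.         0.       ]
[[-0.815 -0.436  0.383  0.025]
 [-0.58   0.63  -0.516  0.575]
 [-0.016 -0.642 -0.766  0.997]
 [ 0.     0.     0.     1.   ]]
tray [(0.69, [351.0, 156.0, 72.0, 49.0]), (0.68, [455.0, 150.0, 70.0, 52.0])]
tray [(0.67, [352.0, 160.0]), (0.66, [454.0, 151.0])]
l_plate [(0.67, [264.0, 292.0, 68.0, 56.0]), (0.56, [296.0, 364.0, 62.0, 72.0])]
l_plate [(0.95, [264.0, 289.0]), (0.6, [286.0, 367.0])]
filler_plate [(0.91, [328.0, 226.0, 30.0, 21.0]), (0.59, [263.0, 294.0, 67.0, 55.0])]
filler_plate [(0.68, [330.0, 228.0])]
{'time': 0.7, 'joint_positions': array([ 1.26644122,  0.33219887, -0.06467019,  1.4600764 ,  0.02159227,
        1.34990537, -0.08850099]), 'joint_vel': array([ 0.0009    , -0.00024339,  0.00016934,  0.00103161, -0.0004585 ,
       -0.00103192, -0.00283871]), 'joint_torque': array([ 7.98360015e-04, -6.22898340e+01,  2.51186220e-02, -3.90066504e+01,
       -6.10217289e-02,  3.13391956e-02,  1.08262881e-06]), 'ee_pos': array([ 0.17378763, -0.60038305,  0.23658744]), 'eef_rot': array([ 7.99379436e-01, -6.00826526e-01,  4.76460795e-05,  2.41896594e-05]), 'ft_force': array([0.71467651, 0.87067101, 0.15838364]), 'torque': array([-0.00083631,  0.01543123, -0.00056911]), 'width': 0.08753260192915943}
```

View pics/top0.png

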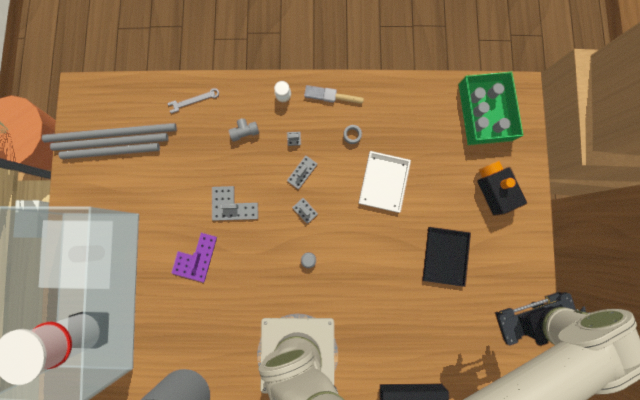

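View pics/side0.png

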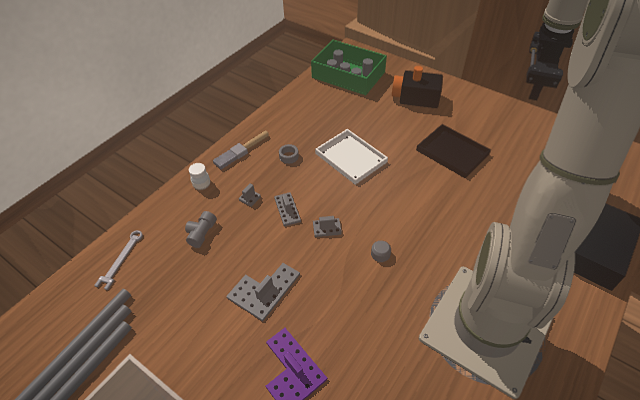

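```bash
cat > h.py <<'E'
from bench import *
import cv2,numpy as np
def proj(P,n):
    c=camera_info(n); T=np.linalg.inv(np.array(c["extrinsics"]))
    K=np.array([[c["fx"],0,c["cx"]],[0,c["fy"],c["cy"]],[0,0,1.]])
    p,_=cv2.projectPoints(np.asarray(P,float).reshape(-1,1,3),cv2.Rodrigues(T[:3,:3])[0],T[:3,3],K,np.array(c["dist_coeffs"],float))
    return p.reshape(-1,2)
def lift(px,z,n):
    c=camera_info(n); T=np.array(c["extrinsics"])
    K=np.array([[c["fx"],0,c["cx"]],[0,c["fy"],c["cy"]],[0,0,1.]])
    u=cv2.undistortPoints(np.asarray(px,float).reshape(-1,1,2),K,np.array(c["dist_coeffs"],float)).reshape(-1,2)
    d=np.c_[u,np.ones(len(u))]@T[:3,:3].T
    return T[:3,3]+d*((z-T[2,3])/d[:,2])[:,None]
def ortho(im,n,z,x0,x1,y0,y1,s=1000):
    """rows: x from x1 down to x0; cols: y from y1 down to y0; s px per m"""
    X,Y=np.meshgrid(np.arange(x1,x0,-1/s),np.arange(y1,y0,-1/s),indexing="ij")
    p=proj(np.c_[X.ravel(),Y.ravel(),np.full(X.size,z)],n).astype(np.float32)
    return cv2.remap(im,p[:,0].reshape(X.shape),p[:,1].reshape(X.shape),cv2.INTER_CUBIC)
def rect(c,w,l,a):
    R=np.array([[np.cos(a),-np.sin(a)],[np.sin(a),np.cos(a)]])
    return np.array(c)+np.array([[w,l],[-w,l],[-w,-l],[w,-l]])/2@R.T
E
python3 - <<'E'
from h import *
a=(0.33,0.68,-0.27,0.27)
im=[cv2.imread(f"pics/{n}0.png") for n in("top","side")]
# tray white segmentation at rim
for i,n in enumerate(("top","side")):
    o=ortho(im[i],n,.01,0.33,0.68,-0.31,0.28,1300); cv2.imwrite(f"pics/o_{n}.png",o)
    hsv=cv2.cvtColor(im[i],cv2.COLOR_BGR2HSV)
    for lab,m in(("white",(hsv[...,2]>185)&(hsv[...,1]<50)),("grey",(hsv[...,2]<190)&(hsv[...,2]>50)&(hsv[...,1]<60))):
        k,L,st,ce=cv2.connectedComponentsWithStats(m.astype(np.uint8))
        for j in range(1,k):
            P=lift(ce[j],.01,n)[0]
            if st[j,4]>100 and .3<P[0]<.75 and -.35<P[1]<.3:
                ys,xs=np.where(L==j); Q=lift(np.c_[xs,ys],.02 if lab=="white" else .01,n)[:,:2]
                r=cv2.minAreaRect((Q*1000).astype(np.float32))
                print(n,lab,ce[j].round(),np.round(r[0]),np.round(r[1]),round(r[2],1))
E
```

```text
top white [384. 183.] [ 556. -285.] [137. 177.] 77.3
top grey [243. 130.] [738. 186.] [65. 95.] 17.0
top grey [352. 134.] [ 717. -183.] [57. 62.] 89.5
top grey [294. 138.] [703.  14.] [46. 42.] 7.2
top grey [389. 159.] [ 630. -305.] [121.  18.] 77.8
top grey [302. 172.] [588. -14.] [ 49. 105.] 53.7
top grey [231. 206.] [487. 207.] [110. 149.] 1.0
top grey [305. 210.] [461. -24.] [72. 47.] 41.9
top grey [308. 260.] [300. -35.] [45. 45.] 0.0
side white [352. 156.] [ 555. -285.] [135. 176.] 77.1
side grey [349. 155.] [ 555. -286.] [150. 188.] 76.9
side grey [288. 153.] [ 718. -186.] [58. 80.] 39.0
side grey [249. 195.] [703.   9.] [55. 66.] 2.5
side grey [287. 209.] [586. -11.] [ 48. 110.] 53.6
side grey [199. 229.] [743. 178.] [ 72. 116.] 16.9
side grey [326. 226.] [462. -25.] [71. 63.] 41.8
side grey [381. 251.] [302. -38.] [48. 62.] 30.2
side grey [263. 291.] [485. 209.] [113. 152.] 2.0
```

View pics/o_top.png

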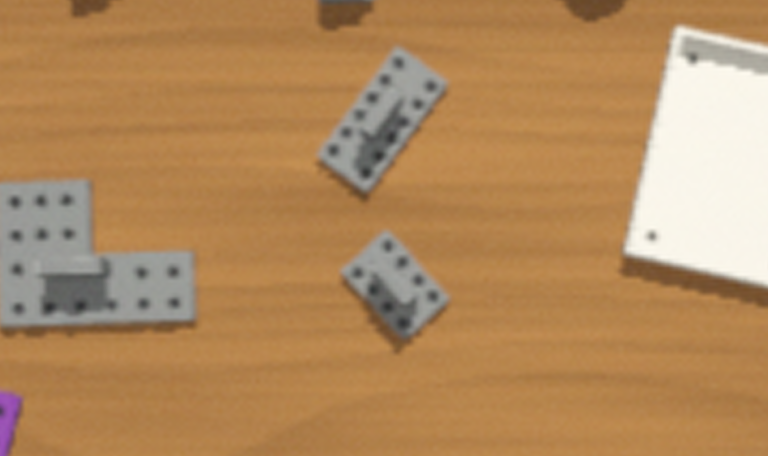

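View pics/o_side.png

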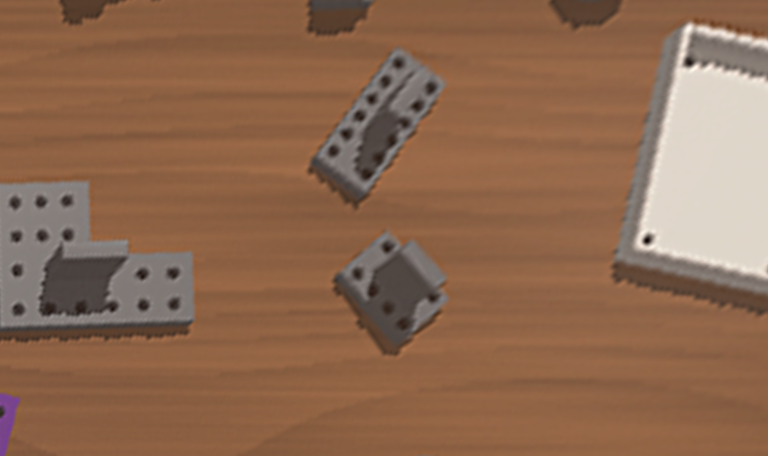

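The images show both grey plates and the white tray clearly. The L-plate is at (0.486, 0.208) with yaw −89°. The filler (72x47 measured) is at (0.461, −0.024), and the tray is at (0.556, −0.285) with its long axis at −12.7°. The purple L and the black tray are the decoys.

```bash
cat >> h.py <<'E'
from scipy.spatial.transform import Rotation as Ro
def plan(x,y,z,yaw=None):
    s=read_state(); R=Ro.from_quat(s["eef_rot"]); M=R.as_matrix()
    cy=np.degrees(np.arctan2(M[1,0],M[0,0]))
    d=R.inv().apply(np.array([x,y,z])-s["ee_pos"])/.03
    print("t",round(s["time"],2),"pos",np.round(s["ee_pos"],4),"yaw",round(cy,1),"tilt",np.round(M[:,2],3),"w",round(s["width"],4),"F",np.round(s["ft_force"],1),"j",np.round(s["joint_positions"],2))
    print("shift units",np.round(d,2), "turn units",None if yaw is None else round(-((yaw-cy+180)%360-180)/5,2))
E
python3 - <<'E'
from h import *
# refine tray/L by combining cameras; show approach
plan(.473,.220,.15,1.)
E
```

```text
t 0.7 pos [ 0.1738 -0.6004  0.2366] yaw -73.9 tilt [ 0. -0. -1.] w 0.0875 F [0.7 0.9 0.2] j [ 1.27  0.33 -0.06  1.46  0.02  1.35 -0.09]
shift units [-23.5  -17.18   2.88] turn units -14.97
```

{"op": "carry_out", "data": {
  "rows": [
    [-0.3,0,0,0,-1],
    [-0.3,0,0,0,-1],
    [-0.3,0,0,0,-1],
    [-0.3,0,0,0,-1],
    [-0.3,0,0,0,-1],
    [-0.3,0,0,0,-1],
    [-0.3,0,0,0,-1],
    [-0.3,0,0,0,-1],
    [-0.3,0,0,0,-1],
    [-0.3,0,0,0,-1],
    [-0.3,0,0,0,-1],
    [-0.3,0,0,0,-1],
    [-0.3,0,0,0,-1],
    [-0.3,0,0,0,-1],
    [-0.3,0,0,0,-1]
  ]
}}

```text
time: 1.95
ee_pos: [0.1738, -0.6004, 0.2368]
eef_rot: [0.999, 0.04, -0.0, 0.0]
ft_force: [-0.5, 0.8, -0.6]
width: 0.0563
```

{"op": "carry_out", "data": {
  "rows": [
    [-0.3,0.8,-1,0,0],
    [-0.3,0.8,-1,0,0],
    [-0.3,0.8,-1,0,0],
    [-0.3,0.8,-1,0,0],
    [-0.3,0.8,-1,0,0],
    [-0.3,0.8,-1,0,0],
    [-0.3,0.8,-1,0,0],
    [-0.3,0.8,-1,0,0],
    [-0.3,0.8,-1,0,0],
    [-0.3,0.8,-1,0,0],
    [-0.3,0.8,-1,0,0],
    [-0.3,0.8,-1,0,0],
    [-0.3,0.8,-1,0,0]
  ]
}}

```text
time: 3.03
ee_pos: [0.4562, -0.1753, 0.2352]
eef_rot: [0.999, 0.035, -0.0, 0.004]
ft_force: [0.8, -1.0, -0.1]
width: 0.0569
```

```bash
python3 -c "
from h import *
plan(.473,.220,.12,1.)"
```

```text
t 3.03 pos [ 0.4562 -0.1753  0.2352] yaw 4.0 tilt [-0.001 -0.008 -1.   ] w 0.0569 F [ 0.8 -1.  -0.1] j [ 0.91  0.07 -0.67  1.78  0.06  1.3   0.3 ]
shift units [  1.49 -13.14   3.73] turn units 0.61
```

{"op": "carry_out", "data": {
  "rows": [
    [-0.3,0.1,-1,0.15,0.1],
    [-0.3,0.1,-1,0.15,0.1],
    [-0.3,0.1,-1,0.15,0.1],
    [-0.3,0.1,-1,0.15,0.1],
    [-0.3,0.1,-1,0.15,0.1],
    [-0.3,0.1,-1,0.15,0],
    [-0.3,0.1,-1,0.15,0],
    [-0.3,0.1,-1,0.15,0],
    [-0.3,0.1,-1,0.15,0],
    [-0.3,0.1,-1,0.15,0],
    [-0.3,0.1,-1,0.15,0],
    [-0.3,0.1,-1,0.15,0],
    [-0.3,0.1,-0.7,0.15,0],
    [-0.3,0,-0.2,0,0],
    [-0.3,0,0,0,0],
    [-0.3,0,0,0,0]
  ]
}}

```text
time: 4.37
ee_pos: [0.4822, 0.24, 0.174]
eef_rot: [1.0, 0.017, 0.005, 0.004]
ft_force: [-0.6, -0.1, 0.2]
width: 0.0568
```

```bash
python3 -c "
from h import *
plan(.473,.220,.12,1.)
im=camera('side');cv2.imwrite('pics/s1.png',cv2.resize(im[150:400,150:470],None,fx=2,fy=2))"
```

```text
t 4.37 pos [0.4822 0.24   0.174 ] yaw 2.0 tilt [ 0.01  -0.008 -1.   ] w 0.0568 F [-0.6 -0.1  0.2] j [ 0.27  0.33 -0.97  1.74  0.3   1.23 -0.74]
shift units [-0.35  0.64  1.8 ] turn units 0.2
```

View pics/s1.png

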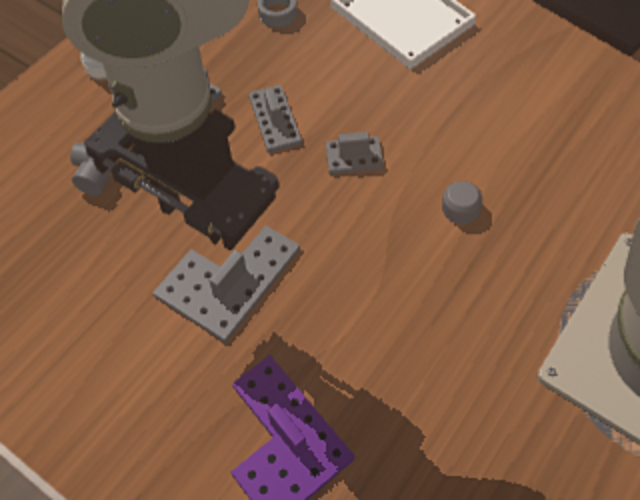

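{"op": "carry_out", "data": {
  "rows": [
    [-0.3,-0.12,0.22,0.5,0.1],
    [-0.3,-0.12,0.2,0.5,0.1],
    [-0.3,-0.12,0.2,0.5,0],
    [-0.3,0,0,0.5,0],
    [-0.3,0,0,0.5,0],
    [-0.3,0,0,0.3,0],
    [-0.3,0,0,0,0],
    [-0.3,0,0,0,0]
  ]
}}

```text
time: 5.08
ee_pos: [0.4775, 0.2059, 0.0903]
eef_rot: [1.0, -0.001, 0.009, 0.007]
ft_force: [-1.0, -0.6, -0.1]
width: 0.0565
```

```bash
python3 -c "
from h import *
plan(.4717,.2207,.033,1.3)"
```

```text
t 5.08 pos [0.4775 0.2059 0.0903] yaw -0.1 tilt [ 0.018 -0.015 -1.   ] w 0.0565 F [-1.  -0.6 -0.1] j [ 0.29  0.38 -0.92  1.87  0.37  1.06 -0.78]
shift units [-0.23 -0.52  1.9 ] turn units -0.28
```

{"op": "carry_out", "data": {
  "rows": [
    [-0.3,0,0,0,0],
    [-0.3,0,0,0,0],
    [-0.3,0,0,0,0],
    [-0.3,0,0,0,0]
  ]
}}

```text
time: 5.42
ee_pos: [0.4792, 0.2056, 0.0931]
eef_rot: [1.0, -0.002, 0.011, 0.007]
ft_force: [-0.6, -0.2, 0.6]
width: 0.0567
```

```bash
python3 -c "
from h import *
plan(.4717,.2207,.033,1.3)"
```

```text
t 5.42 pos [0.4792 0.2056 0.0931] yaw -0.2 tilt [ 0.021 -0.014 -1.   ] w 0.0567 F [-0.6 -0.2  0.6] j [ 0.29  0.37 -0.92  1.87  0.37  1.06 -0.78]
shift units [-0.29 -0.53  1.99] turn units -0.29
```

```bash
python3 -c "
from h import *
for i in range(3):
    camera('side'); plan(.4717,.2207,.033,1.3)"
```

```text
t 5.47 pos [0.4792 0.2057 0.0931] yaw -0.2 tilt [ 0.021 -0.014 -1.   ] w 0.0568 F [ 0.3  0.7 -0.4] j [ 0.29  0.37 -0.92  1.87  0.37  1.06 -0.78]
shift units [-0.3  -0.53  1.99] turn units -0.29
t 5.52 pos [0.4791 0.2056 0.0929] yaw -0.2 tilt [ 0.021 -0.014 -1.   ] w 0.0567 F [-0.1 -0.2  0.2] j [ 0.29  0.37 -0.92  1.87  0.37  1.06 -0.78]
shift units [-0.29 -0.53  1.98] turn units -0.29
t 5.57 pos [0.479  0.2056 0.0928] yaw -0.2 tilt [ 0.021 -0.015 -1.   ] w 0.0567 F [-0.8  0.8  0.3] j [ 0.29  0.37 -0.92  1.87  0.37  1.06 -0.78]
shift units [-0.29 -0.53  1.98] turn units -0.29
```

{"op": "carry_out", "data": {
  "rows": [
    [-0.3,-0.3,-0.53,0.5,-0.3]
  ]
}}

```text
time: 5.65
ee_pos: [0.4735, 0.2194, 0.0792]
eef_rot: [1.0, 0.009, 0.012, 0.008]
ft_force: [1.3, -0.8, 0.4]
width: 0.0568
```

```bash
python3 -c "
from h import *
for i in range(3):
    camera('side'); plan(.4717,.2207,.033,1.3)"
```

```text
t 5.7 pos [0.4686 0.2234 0.0756] yaw 1.5 tilt [ 0.02  -0.014 -1.   ] w 0.0565 F [-4.9  1.6 -2.3] j [ 0.25  0.4  -0.92  1.89  0.4   1.03 -0.82]
shift units [0.07 0.07 1.42] turn units 0.05
t 5.75 pos [0.4683 0.2229 0.0761] yaw 1.5 tilt [ 0.018 -0.014 -1.   ] w 0.0568 F [-1.3 -0.9  0.9] j [ 0.25  0.4  -0.92  1.89  0.39  1.03 -0.81]
shift units [0.09 0.05 1.44] turn units 0.05
t 5.8 pos [0.4692 0.222  0.0768] yaw 1.5 tilt [ 0.019 -0.015 -1.   ] w 0.0564 F [-0.2  0.3  0.9] j [ 0.25  0.4  -0.92  1.89  0.39  1.03 -0.81]
shift units [0.05 0.03 1.46] turn units 0.03
```

{"op": "carry_out", "data": {
  "rows": [
    [-0.3,0.04,0.03,0.7,0],
    [-0.3,0,0,0.5,0]
  ],
  "force": 25
}}

```text
time: 5.97
ee_pos: [0.4736, 0.2211, 0.0432]
eef_rot: [1.0, 0.012, 0.012, 0.007]
ft_force: [-0.7, -0.1, -0.1]
width: 0.0566
```

```bash
python3 -c "
from h import *
for i in range(4): im=camera('side')
plan(.4717,.2207,.033,1.3)
cv2.imwrite('pics/s2.png',cv2.resize(im[220:380,180:340],None,fx=3,fy=3))"
```

```text
t 6.17 pos [0.4733 0.2218 0.0441] yaw 1.5 tilt [ 0.023 -0.013 -1.   ] w 0.0567 F [-1.1  0.7 -0.1] j [ 0.22  0.45 -0.88  1.91  0.45  0.98 -0.85]
shift units [-0.06  0.03  0.37] turn units 0.03
```

View pics/s2.png

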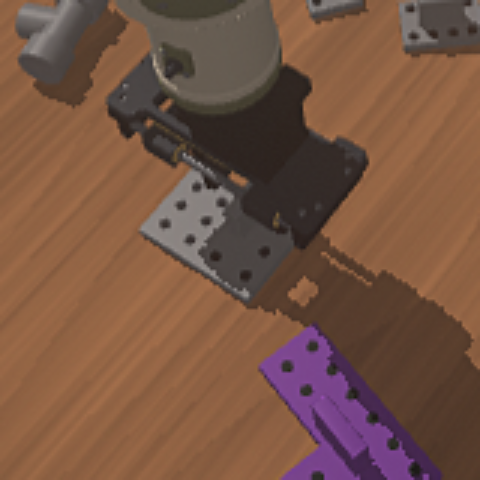

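{"op": "carry_out", "data": {
  "rows": [
    [-0.3,-0.05,0.02,0.35,0]
  ]
}}

```text
time: 6.25
ee_pos: [0.4736, 0.2219, 0.0355]
eef_rot: [1.0, 0.013, 0.013, 0.006]
ft_force: [0.4, 1.5, 0.3]
width: 0.0564
```

```bash
python3 -c "
from h import *
for i in range(3): im=camera('side')
plan(.4717,.2207,.033,1.3)"
```

```text
t 6.4 pos [0.4718 0.2207 0.0333] yaw 1.5 tilt [ 0.023 -0.013 -1.   ] w 0.0563 F [-0.4  0.6  0.2] j [ 0.21  0.46 -0.87  1.92  0.46  0.96 -0.86]
shift units [-0.    0.    0.01] turn units 0.03
```

{"op": "carry_out", "data": {
  "rows": [
    [1,0,0,0,0]
  ]
}}

```text
time: 6.48
ee_pos: [0.4718, 0.2207, 0.0335]
eef_rot: [1.0, 0.013, 0.011, 0.007]
ft_force: [-0.5, -0.6, 0.0]
width: 0.0541
```

```bash
python3 -c "
from h import *
for i in range(6):
    im=camera('side')
    if i%2: plan(.4717,.2207,.033,1.3)"
```

```text
t 6.58 pos [0.4719 0.2208 0.0335] yaw 1.5 tilt [ 0.023 -0.013 -1.   ] w 0.0485 F [-1.1  0.6 -0.3] j [ 0.21  0.46 -0.87  1.92  0.46  0.96 -0.86]
shift units [-0.01  0.    0.02] turn units 0.03
t 6.68 pos [0.4719 0.2208 0.0335] yaw 1.5 tilt [ 0.023 -0.013 -1.   ] w 0.0413 F [-1.  -0.4 -0.6] j [ 0.21  0.46 -0.87  1.92  0.46  0.96 -0.86]
shift units [-0.01  0.    0.02] turn units 0.03
t 6.78 pos [0.4719 0.2208 0.0334] yaw 1.5 tilt [ 0.023 -0.013 -1.   ] w 0.0336 F [-0.1 -0.5  0.2] j [ 0.21  0.46 -0.87  1.92  0.46  0.96 -0.86]
shift units [-0.01  0.    0.01] turn units 0.03
```

```bash
python3 -c "
from h import *
for i in range(9):
    im=camera('side')
plan(.4717,.2207,.033,1.3)"
```

```text
t 7.23 pos [0.4717 0.2207 0.0334] yaw 1.5 tilt [ 0.023 -0.013 -1.   ] w 0.0139 F [-1.7 -0.6  5.2] j [ 0.21  0.46 -0.87  1.92  0.46  0.96 -0.86]
shift units [-0.    0.    0.01] turn units 0.03
```

{"op": "carry_out", "data": {
  "rows": [
    [1,0,0,-0.6,0],
    [1,0,0,-0.8,0],
    [1,0,0,-0.8,0],
    [1,0,0,-0.5,0]
  ],
  "force": 40
}}

```text
time: 7.57
ee_pos: [0.467, 0.2205, 0.1127]
eef_rot: [1.0, 0.013, 0.007, 0.008]
ft_force: [0.9, 0.4, -1.5]
width: 0.0137
```

```bash
python3 -c "
from h import *
for i in range(4): im=camera('side')
plan(.556,-.285,.14,77.)"
```

```text
t 7.77 pos [0.4668 0.2197 0.1105] yaw 1.5 tilt [ 0.014 -0.016 -1.   ] w 0.0139 F [ 0.2 -0.1 -2. ] j [ 0.28  0.35 -0.95  1.86  0.34  1.09 -0.77]
shift units [ 2.56 16.91 -0.67] turn units -15.11
```

{"op": "carry_out", "data": {
  "rows": [
    [1,0.1,0.5,-0.1,0],
    [1,0.1,0.9,-0.1,0],
    [1,0.12,0.95,-0.1,0],
    [1,0.12,0.95,0,0],
    [1,0.12,0.95,0,0],
    [1,0.12,0.95,0,0],
    [1,0.12,0.95,0,0],
    [1,0.12,0.95,0,0],
    [1,0.12,0.95,0,0],
    [1,0.12,0.95,0,0],
    [1,0.12,0.95,0,0],
    [1,0.12,0.95,0,0],
    [1,0.12,0.95,0,0],
    [1,0.12,0.95,0,0],
    [1,0.12,0.95,0,0],
    [1,0.12,0.9,0,0],
    [1,0.1,0.7,0,0],
    [1,0,0.4,0,0]
  ]
}}

```text
time: 9.27
ee_pos: [0.5259, -0.2713, 0.0949]
eef_rot: [1.0, 0.016, -0.012, 0.004]
ft_force: [0.3, 0.1, -2.2]
width: 0.0139
```

```bash
python3 -c "
from h import *
for i in range(4): im=camera('side')
plan(.54,-.296,.12,77.2)"
```

```text
t 9.47 pos [ 0.5265 -0.2674  0.096 ] yaw 2.1 tilt [-0.024 -0.007 -1.   ] w 0.0136 F [-0.1  0.5 -1.9] j [ 0.94  0.48 -0.7   1.67  0.35  1.14  0.18]
shift units [ 0.4   0.97 -0.8 ] turn units -15.03
```

{"op": "carry_out", "data": {
  "rows": [
    [1,0,0,-0.1,-0.5],
    [1,0,0,-0.1,-1],
    [1,0,0,-0.1,-1],
    [1,0,0,-0.1,-1],
    [1,0,0,-0.1,-1],
    [1,0,0,-0.1,-1],
    [1,0,0,-0.1,-1],
    [1,0,0,-0.1,-1],
    [1,0,0,0,-1],
    [1,0,0,0,-1],
    [1,0,0,0,-1],
    [1,0,0,0,-1],
    [1,0,0,0,-1],
    [1,0,0,0,-1],
    [1,0,0,0,-1],
    [1,0,0,0,-0.5]
  ]
}}

```text
time: 10.8
ee_pos: [0.529, -0.2325, 0.1197]
eef_rot: [0.748, 0.664, -0.011, -0.007]
ft_force: [-0.3, -0.6, -1.4]
width: 0.0135
```

```bash
python3 -c "
from h import *
for i in range(4): im=camera('side')
plan(.54,-.296,.08,77.2)"
```

```text
t 11.0 pos [ 0.529  -0.2335  0.1197] yaw 82.7 tilt [-0.026 -0.003 -1.   ] w 0.0142 F [ 0.2 -0.6 -1.8] j [ 1.1   0.53 -0.99  1.67  0.48  1.23  1.44]
shift units [-2.01  0.66  1.32] turn units 1.11
```

{"op": "carry_out", "data": {
  "rows": [
    [1,-0.5,0.2,0.2,0.4],
    [1,-0.7,0.2,0.3,0.4],
    [1,-0.5,0.1,0.3,0.2]
  ]
}}

```text
time: 11.25
ee_pos: [0.5372, -0.2854, 0.0966]
eef_rot: [0.779, 0.626, -0.011, -0.005]
ft_force: [-0.9, -0.7, -0.8]
width: 0.0137
```

```bash
python3 -c "
from h import *
for i in range(5): im=camera('side')
plan(.54,-.296,.08,77.2)"
```

```text
t 11.5 pos [ 0.5367 -0.2828  0.0968] yaw 77.8 tilt [-0.024 -0.003 -1.   ] w 0.014 F [-0.4  0.6 -1.9] j [ 1.09  0.6  -0.92  1.61  0.51  1.21  1.41]
shift units [-0.4   0.21  0.56] turn units 0.12
```

{"op": "carry_out", "data": {
  "rows": [
    [1,-0.42,0.21,0.6,0.12]
  ]
}}

```text
time: 11.58
ee_pos: [0.5423, -0.2938, 0.082]
eef_rot: [0.78, 0.625, -0.009, -0.004]
ft_force: [0.4, -0.0, -0.7]
width: 0.014
```

```bash
python3 -c "
from h import *
for i in range(5): im=camera('side')
plan(.54,-.296,.05,77.2)
t=camera('top')
cv2.imwrite('pics/c3.png',np.hstack([cv2.resize(im[90:230,290:430],(400,400)),cv2.resize(t[130:240,330:440],(400,400))]))"
```

```text
t 11.83 pos [ 0.54   -0.2956  0.0793] yaw 77.2 tilt [-0.024 -0.003 -1.   ] w 0.0139 F [ 0.6  0.9 -1.8] j [ 1.09  0.63 -0.9   1.6   0.53  1.19  1.41]
shift units [-0.01  0.02  0.98] turn units 0.01
```

View pics/c3.png

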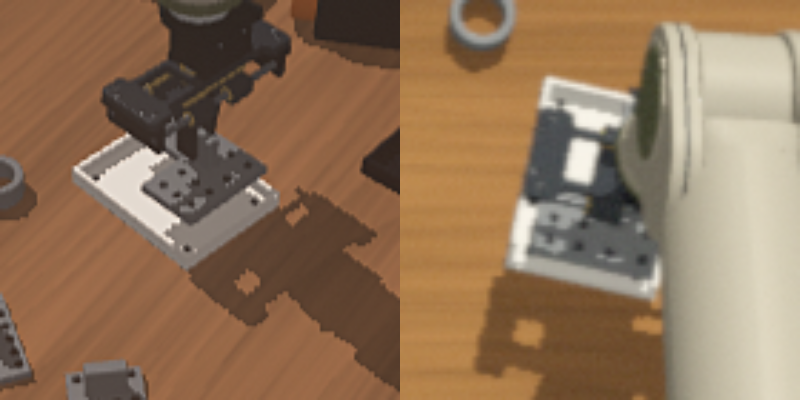

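```bash
python3 -c "
from h import *
a=np.radians(-12.8);xd=np.array([np.cos(a),np.sin(a)]);yd=np.array([-xd[1],xd[0]])
c=np.array([.54,-.2956])+.013*xd+.014*yd; print(c)
for l in((-75,-55),(75,-55),(-75,55),(-3,55),(-3,-2),(75,-2)):
    p=c+l[0]/1e3*xd+l[1]/1e3*yd
    print(l,proj([[*p,.057],[*p,.047]],'side').round(1).tolist())
for p in ((340,155.5),(356.5,167.4),(383.4,149.5)): 
  q=lift(p,.057,'side')[0,:2]-c; print(p,q@xd*1e3,q@yd*1e3)
"
```

```text
[ 0.55577862 -0.28482804]
(-75, -55) [[382.1, 147.9], [381.9, 150.4]]
(75, -55) [[346.8, 123.3], [346.8, 125.8]]
(-75, 55) [[355.3, 166.2], [355.2, 168.6]]
(-3, 55) [[338.0, 153.1], [338.0, 155.6]]
(-3, -2) [[352.1, 144.0], [352.0, 146.5]]
(75, -2) [[334.2, 131.1], [334.2, 133.5]]
(340, 155.5) -14.198311897293735 57.42390084969592
(356.5, 167.4) -80.78940465350209 55.85161552922904
(383.4, 149.5) -82.05442249321467 -52.91190957829628
```

{"op": "carry_out", "data": {
  "rows": [
    [1,0.05,0.05,0.5,0],
    [1,0.02,0,0.3,0]
  ]
}}

```text
time: 12.05
ee_pos: [0.5434, -0.2935, 0.0573]
eef_rot: [0.781, 0.625, -0.009, -0.004]
ft_force: [-0.5, 0.6, -2.4]
width: 0.0139
```

```bash
python3 -c "
from h import *
for i in range(5): im=camera('side')
plan(.541,-.294,.041,77.2)
cv2.imwrite('pics/c4.png',cv2.resize(im[100:200,300:420],(800,667),interpolation=cv2.INTER_CUBIC)[:600])"
```

```text
t 12.3 pos [ 0.5435 -0.2941  0.0584] yaw 77.3 tilt [-0.019 -0.005 -1.   ] w 0.0135 F [ 0.6 -0.9 -1.5] j [ 1.07  0.66 -0.89  1.62  0.56  1.16  1.39]
shift units [-0.01 -0.07  0.58] turn units 0.02
```

View pics/c4.png

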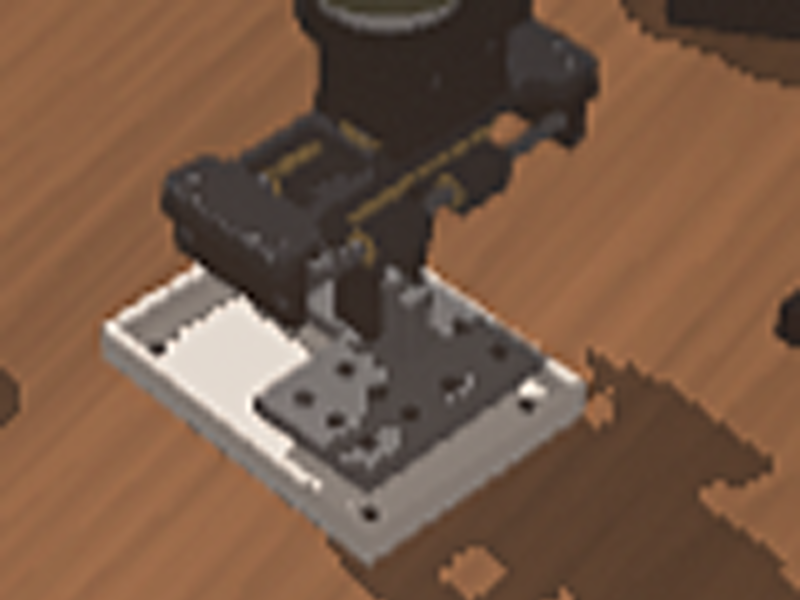

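```bash
python3 -c "
from h import *
a=np.radians(-12.8);xd=np.array([np.cos(a),np.sin(a)]);yd=np.array([-xd[1],xd[0]])
c=np.array([.5435,-.2941])+.013*xd+.014*yd; print(c)
for l in((-75,-55),(-75,55),(-3,55)):
    p=c+l[0]/1e3*xd+l[1]/1e3*yd
    print(l,proj([[*p,.036],[*p,.026]],'side').round(1).tolist())
c=np.array([.5555,-.285])
for l in((-88,-68),(-88,68),(88,68)):
    p=c+l[0]/1e3*xd+l[1]/1e3*yd
    print(l,proj([[*p,.02],[*p,.0]],'side').round(1).tolist())
"
```

```text
[ 0.55927862 -0.28332804]
(-75, -55) [[380.3, 152.9], [380.0, 155.3]]
(-75, 55) [[353.7, 171.1], [353.6, 173.5]]
(-3, 55) [[336.7, 158.1], [336.6, 160.5]]
(-88, -68) [[387.4, 157.1], [386.8, 161.9]]
(-88, 68) [[354.8, 179.8], [354.6, 184.5]]
(88, 68) [[314.6, 148.6], [314.8, 153.3]]
```

{"op": "carry_out", "data": {
  "rows": [
    [1,0.05,-0.06,0.4,0]
  ]
}}

```text
time: 12.38
ee_pos: [0.5435, -0.293, 0.0484]
eef_rot: [0.781, 0.624, -0.008, -0.002]
ft_force: [0.3, 0.3, -1.1]
width: 0.014
```

```bash
python3 -c "
from h import *
for i in range(5): im=camera('side')
plan(.541,-.294,.038,77.2)"
```

```text
t 12.63 pos [ 0.5417 -0.2923  0.0463] yaw 77.3 tilt [-0.019 -0.005 -1.   ] w 0.014 F [-0.2  0.2 -1.6] j [ 1.07  0.67 -0.88  1.63  0.57  1.13  1.38]
shift units [-0.06 -0.01  0.28] turn units 0.02
```

{"op": "carry_out", "data": {
  "rows": [
    [1,0,0,0.2,0]
  ]
}}

```text
time: 12.72
ee_pos: [0.5425, -0.2926, 0.0413]
eef_rot: [0.781, 0.624, -0.009, -0.003]
ft_force: [0.9, -0.1, -2.0]
width: 0.0135
```

```bash
python3 -c "
from h import *
for i in range(4): im=camera('side')
plan(.541,-.294,.038,77.2)"
```

```text
t 12.92 pos [ 0.5418 -0.2923  0.0404] yaw 77.3 tilt [-0.019 -0.005 -1.   ] w 0.0137 F [ 1.4  0.7 -1. ] j [ 1.06  0.67 -0.88  1.63  0.57  1.13  1.38]
shift units [-0.06 -0.01  0.08] turn units 0.02
```

Next I lower the last 2 mm and release by opening to about 43 mm.

{"op": "carry_out", "data": {
  "rows": [
    [1,0,0,0.1,0]
  ]
}}

```text
time: 13.0
ee_pos: [0.5418, -0.2927, 0.0381]
eef_rot: [0.781, 0.624, -0.009, -0.004]
ft_force: [-12.2, -1.2, 34.8]
width: 0.0137
```

```bash
python3 -c "
from h import *
for i in range(3): im=camera('side')
plan(.541,-.294,.038,77.2)"
```

```text
t 13.15 pos [ 0.5418 -0.2927  0.0382] yaw 77.3 tilt [-0.019 -0.006 -1.   ] w 0.0141 F [-3.7 -0.1  8.9] j [ 1.06  0.68 -0.87  1.63  0.57  1.12  1.38]
shift units [-0.05 -0.02  0.01] turn units 0.01
```

{"op": "carry_out", "data": {
  "rows": [
    [0,0,0,0,0],
    [0,0,0,0,0],
    [0,0,0,0,0],
    [0,0,0,0,0],
    [0,0,0,0,0]
  ]
}}

```text
time: 13.57
ee_pos: [0.5416, -0.2928, 0.0382]
eef_rot: [0.781, 0.624, -0.01, -0.004]
ft_force: [0.2, -0.4, 1.3]
width: 0.0385
```

{"op": "carry_out", "data": {
  "rows": [
    [-0.1,0,0,-0.5,0],
    [-0.2,0,0,-0.9,0],
    [-0.3,0,0,-0.9,0],
    [-0.3,0,0,-0.5,0]
  ]
}}

```text
time: 13.9
ee_pos: [0.5409, -0.2907, 0.1234]
eef_rot: [0.781, 0.625, -0.011, -0.007]
ft_force: [1.0, -0.3, 1.0]
width: 0.0545
```

```bash
python3 -c "
from h import *
for i in range(4): im=camera('side')
plan(.461,-.024,.13,0)"
```

```text
t 14.1 pos [ 0.5401 -0.291   0.1205] yaw 77.3 tilt [-0.027 -0.002 -1.   ] w 0.0561 F [ 0.2  0.2 -0.1] j [ 1.1   0.59 -0.93  1.57  0.5   1.26  1.43]
shift units [ 8.1  -4.54 -0.26] turn units 15.46
```

{"op": "carry_out", "data": {
  "rows": [
    [-0.3,0.6,-0.35,-0.1,0],
    [-0.3,0.85,-0.5,-0.1,0],
    [-0.3,0.85,-0.5,0,0],
    [-0.3,0.85,-0.5,0,0],
    [-0.3,0.85,-0.5,0,0],
    [-0.3,0.85,-0.5,0,0],
    [-0.3,0.85,-0.5,0,0],
    [-0.3,0.85,-0.5,0,0],
    [-0.3,0.5,-0.3,0,0]
  ]
}}

```text
time: 14.85
ee_pos: [0.4567, -0.0522, 0.1202]
eef_rot: [0.784, 0.62, -0.015, -0.014]
ft_force: [0.9, 0.5, -0.1]
width: 0.0565
```

{"op": "carry_out", "data": {
  "rows": [
    [-0.3,0,0,0,0.5],
    [-0.3,0,0,0,1],
    [-0.3,0,0,0,1],
    [-0.3,0,0,0,1],
    [-0.3,0,0,0,1],
    [-0.3,0,0,0,1],
    [-0.3,0,0,0,1],
    [-0.3,0,0,0,1],
    [-0.3,0,0,0,1],
    [-0.3,0,0,0,1],
    [-0.3,0,0,0,1],
    [-0.3,0,0,0,1],
    [-0.3,0,0,0,1],
    [-0.3,0,0,0,1],
    [-0.3,0,0,0,1],
    [-0.3,0,0,0,1],
    [-0.3,0,0,0,1],
    [-0.3,0,0,0,1],
    [-0.3,0,0,0,1],
    [-0.3,0,0,0,1]
  ]
}}

```text
time: 16.52
ee_pos: [0.4485, -0.0547, 0.1104]
eef_rot: [0.975, -0.22, -0.03, 0.003]
ft_force: [0.3, 0.7, -0.1]
width: 0.0569
```

```bash
python3 -c "
from h import *
for i in range(4): im=camera('side')
t=camera('top')
plan(.4615,-.0245,.13,-48)
cv2.imwrite('pics/t5raw.png',t);cv2.imwrite('pics/s5raw.png',im)
o=[ortho(i,n,.015,.45,.66,-.4,-.17,1900) for i,n in((t,'top'),(im,'side'))]
cv2.imwrite('pics/o5.png',np.hstack(o)[:,:874]);print(o[0].shape)"
```

```text
t 16.77 pos [ 0.4487 -0.0544  0.1108] yaw -25.1 tilt [-0.06   0.007 -0.998] w 0.0567 F [ 0.6 -0.1 -0.6] j [ 0.82  0.21 -0.86  1.97  0.17  1.11 -0.55]
shift units [-0.07 -1.07 -0.66] turn units 4.59
(400, 438, 3)
```

```bash
python3 -c "
import cv2;a=cv2.imread('pics/o5.png');cv2.imwrite('pics/o5s.png',cv2.resize(a,(798,int(a.shape[0]*798/a.shape[1]))))"
```

```text
(no output)
```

View pics/o5s.png

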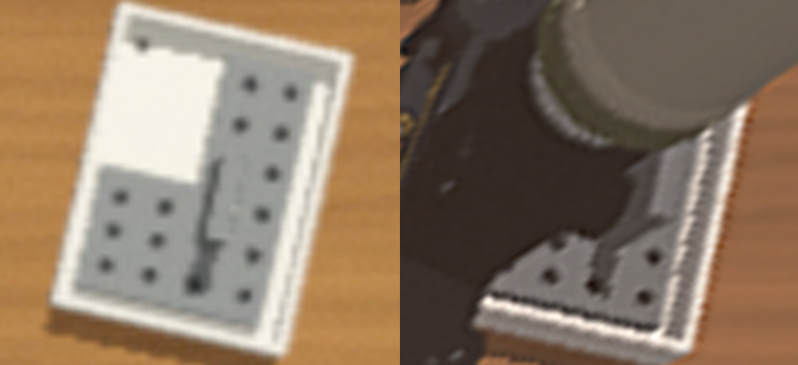

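{"op": "carry_out", "data": {
  "rows": [
    [-0.3,0,-0.2,0,0.8],
    [-0.3,0,-0.3,0,1],
    [-0.3,0,-0.3,0,1],
    [-0.3,0,-0.2,0,0.8]
  ]
}}

```text
time: 17.1
ee_pos: [0.464, -0.03, 0.1095]
eef_rot: [0.929, -0.368, -0.03, 0.008]
ft_force: [0.1, 0.6, 0.6]
width: 0.0566
```

```bash
cat > fit.py <<'E'
from h import *
from scipy.optimize import minimize
def lpoly(x,y,a,s=1.0):
    P=np.array([(-75,-55),(75,-55),(75,-2),(-3,-2),(-3,55),(-75,55)])/1e3
    R=np.array([[np.cos(a),-np.sin(a)],[np.sin(a),np.cos(a)]]); return P@R.T+[x,y]
def fitL(im,n,z=.015,box=(.45,.66,-.4,-.17),s=2000):
    o=cv2.cvtColor(ortho(im,n,z,*box,s),cv2.COLOR_BGR2HSV)
    m=((o[...,2]<195)&(o[...,1]<70)).astype(np.float32)
    m=cv2.GaussianBlur(m,(0,0),2)
    best=None
    for a in np.radians(np.arange(-16,-9,.5)):
        for x in np.arange(.545,.566,.001):
            for y in np.arange(-.297,-.272,.001):
                P=lpoly(x,y,a); q=np.c_[(box[3]-P[:,1])*s,(box[1]-P[:,0])*s]
                k=np.zeros(m.shape,np.uint8); cv2.fillPoly(k,[np.round(q).astype(int)],1)
                v=(m[k>0]).mean()
                if best is None or v>best[0]: best=(v,x,y,np.degrees(a))
    return best
E
python3 -c "
from fit import *
print(fitL(cv2.imread('pics/t5raw.png'),'top'))
for i in range(3): im=camera('side')
plan(.4615,-.0245,.085,-48)"
```

```text
(np.float32(0.98307014), np.float64(0.554), np.float64(-0.28099999999999997), np.float64(-13.0))
t 17.25 pos [ 0.4638 -0.0302  0.1094] yaw -42.9 tilt [-0.062  0.007 -0.998] w 0.0565 F [ 0.6  0.3 -0.2] j [ 0.73  0.24 -0.83  1.94  0.18  1.11 -0.92]
shift units [-0.14 -0.12  0.82] turn units 1.02
```

{"op": "carry_out", "data": {
  "rows": [
    [-0.3,-0.1,-0.1,0.4,0.6],
    [-0.3,0,0,0.4,0.4]
  ]
}}

```text
time: 17.42
ee_pos: [0.4633, -0.0268, 0.0867]
eef_rot: [0.915, -0.403, -0.028, 0.009]
ft_force: [-0.1, 0.7, 0.6]
width: 0.0562
```

```bash
python3 -c "
from h import *
for i in range(5): im=camera('side')
plan(.4615,-.0245,.035,-48)"
```

```text
t 17.67 pos [ 0.4634 -0.0272  0.0873] yaw -47.6 tilt [-0.059  0.006 -0.998] w 0.0566 F [-0.3 -0.2  0.5] j [ 0.7   0.27 -0.81  1.96  0.21  1.06 -1.03]
shift units [-0.03 -0.08  1.74] turn units 0.09
```

{"op": "carry_out", "data": {
  "rows": [
    [-0.3,-0.02,-0.06,0.7,0.08],
    [-0.3,0,0,0.5,0]
  ]
}}

```text
time: 17.83
ee_pos: [0.4653, -0.0262, 0.0543]
eef_rot: [0.914, -0.405, -0.025, 0.008]
ft_force: [-0.8, -0.2, -0.1]
width: 0.0568
```

```bash
python3 -c "
from h import *
for i in range(5): im=camera('side')
plan(.4615,-.0245,.035,-48)"
```

```text
t 18.08 pos [ 0.4655 -0.026   0.0554] yaw -47.8 tilt [-0.052  0.005 -0.999] w 0.0566 F [-0.5  0.1  1.4] j [ 0.68  0.32 -0.79  1.99  0.26  1.   -1.08]
shift units [-0.1   0.04  0.69] turn units 0.03
```

{"op": "carry_out", "data": {
  "rows": [
    [-0.3,-0.1,0.04,0.69,0.03]
  ],
  "force": 25
}}

```text
time: 18.17
ee_pos: [0.465, -0.0249, 0.0383]
eef_rot: [0.913, -0.406, -0.022, 0.008]
ft_force: [1.2, 0.1, -0.2]
width: 0.0565
```

```bash
python3 -c "
from h import *
for i in range(5): im=camera('side')
plan(.4615,-.0245,.034,-48)
cv2.imwrite('pics/s6.png',cv2.resize(im[160:280,260:400],None,fx=4,fy=4))"
```

```text
t 18.42 pos [ 0.4621 -0.0245  0.0359] yaw -48.0 tilt [-0.051  0.005 -0.999] w 0.0568 F [-0.4  0.  -0.6] j [ 0.66  0.34 -0.78  2.01  0.28  0.96 -1.1 ]
shift units [-0.01  0.01  0.06] turn units 0.01
```

View pics/s6.png

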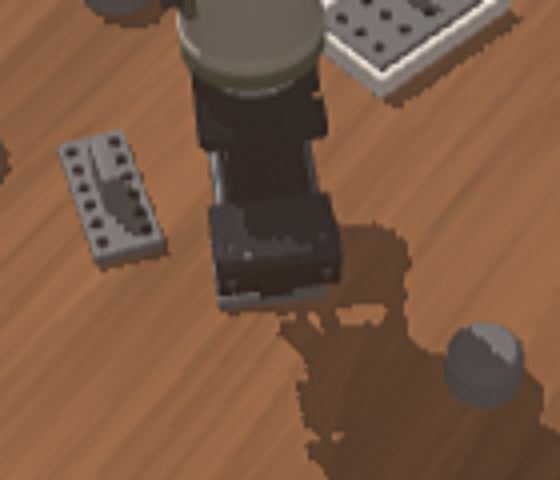

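{"op": "carry_out", "data": {
  "rows": [
    [1,0,0,0,0],
    [1,0,0,0,0],
    [1,0,0,0,0],
    [1,0,0,0,0],
    [1,0,0,0,0],
    [1,0,0,0,0],
    [1,0,0,0,0],
    [1,0,0,0,0],
    [1,0,0,0,0]
  ]
}}

```text
time: 19.17
ee_pos: [0.4644, -0.0248, 0.0392]
eef_rot: [0.914, -0.406, -0.022, 0.008]
ft_force: [0.3, -0.4, 0.6]
width: 0.0139
```

```bash
python3 -c "
from h import *
plan(.4615,-.0245,.034,-48)"
```

```text
t 19.17 pos [ 0.4644 -0.0248  0.0392] yaw -47.9 tilt [-0.047  0.004 -0.999] w 0.0139 F [ 0.3 -0.4  0.6] j [ 0.66  0.34 -0.78  2.    0.28  0.96 -1.1 ]
shift units [-0.07  0.06  0.18] turn units 0.01
```

{"op": "carry_out", "data": {
  "rows": [
    [1,0,0,-0.6,0],
    [1,0,0,-0.8,0],
    [1,0,0,-0.8,0],
    [1,0,0,-0.5,0]
  ],
  "force": 40
}}

```text
time: 19.5
ee_pos: [0.465, -0.0246, 0.1191]
eef_rot: [0.914, -0.405, -0.027, 0.008]
ft_force: [-0.2, 0.0, -1.0]
width: 0.0135
```

```bash
python3 -c "
from h import *
for i in range(4): im=camera('side')
plan(.6012,-.262,.13,-102.8)"
```

```text
t 19.7 pos [ 0.4645 -0.0251  0.117 ] yaw -47.9 tilt [-0.057  0.006 -0.998] w 0.0138 F [-1.1  0.4 -0.6] j [ 0.72  0.22 -0.83  1.93  0.17  1.12 -1.01]
shift units [ 8.89  1.94 -0.74] turn units 10.97
```

{"op": "carry_out", "data": {
  "rows": [
    [1,0.5,0.1,-0.15,0],
    [1,0.9,0.2,-0.15,0],
    [1,0.95,0.2,-0.15,0],
    [1,0.95,0.2,-0.15,0],
    [1,0.95,0.2,-0.1,0],
    [1,0.95,0.2,-0.1,0],
    [1,0.95,0.2,-0.1,0],
    [1,0.95,0.2,0,0],
    [1,0.8,0.2,0,0],
    [1,0.5,0.1,0,0]
  ]
}}

```text
time: 20.53
ee_pos: [0.594, -0.2607, 0.1204]
eef_rot: [0.914, -0.403, -0.036, 0.013]
ft_force: [0.7, -0.7, -0.7]
width: 0.0134
```

```bash
python3 -c "
from h import *
for i in range(4): im=camera('side')
plan(.6012,-.262,.13,-102.8)"
```

```text
t 20.73 pos [ 0.5936 -0.2569  0.1209] yaw -47.6 tilt [-0.076  0.007 -0.997] w 0.0135 F [-0.3  0.4 -0.5] j [ 0.78  0.6  -0.64  1.43  0.37  1.31 -0.73]
shift units [ 0.28 -0.06 -0.32] turn units 11.05
```

{"op": "carry_out", "data": {
  "rows": [
    [1,0,0,0,0.6],
    [1,0,0,0,1],
    [1,0,0,0,1],
    [1,0,0,0,1],
    [1,0,0,0,1],
    [1,0,0,0,1],
    [1,0,0,0,1],
    [1,0,0,0,1],
    [1,0,0,0,1],
    [1,0,0,0,0.8]
  ]
}}

```text
time: 21.57
ee_pos: [0.5898, -0.2436, 0.117]
eef_rot: [-0.671, 0.74, 0.033, -0.027]
ft_force: [0.8, 0.4, -0.4]
width: 0.0136
```

```bash
python3 -c "
from h import *
for i in range(4): im=camera('side')
plan(.6012,-.262,.09,-102.8)"
```

```text
t 21.77 pos [ 0.59   -0.2443  0.1172] yaw -95.3 tilt [-0.084  0.011 -0.996] w 0.0133 F [-0.1 -0.9 -0.9] j [ 0.67  0.55 -0.49  1.46  0.27  1.28 -1.53]
shift units [ 0.56 -0.5   0.86] turn units 1.51
```

```bash
cat > pf.py <<'E'
from h import *
def rot(yaw,tilt):
    z=np.array(tilt)/np.linalg.norm(tilt); x=np.array([np.cos(np.radians(yaw)),np.sin(np.radians(yaw)),0]); x-=z*(x@z); x/=np.linalg.norm(x)
    return np.c_[x,np.cross(z,x),z]
Rg=rot(-47.9,[-.047,.004,-.999]); tg=np.array([.4644,-.0248,.0392])
c=np.array([.4615,-.0245,0]); a=tg+Rg[:,2]*tg[2]/.999  # axis at ground
j=np.array([np.cos(np.radians(-48)),np.sin(np.radians(-48)),0]); c=c+j*((a-c)@j)
pl=Rg.T@(c-tg); nl=Rg.T@[0,0,1]
print("plate in tool",pl.round(4))
def goal(x,y,z,yaw=-102.8):
    s=read_state(); M=Ro.from_quat(s["eef_rot"]).as_matrix()
    now=s["ee_pos"]+M@pl; print("plate now",now.round(4),"normal",(M@nl).round(3))
    plan(*(s["ee_pos"]+np.array([x,y,z])-now),yaw)
E
python3 -c "
from pf import *
goal(.6012,-.262,.045)"
```

```text
plate in tool [-0.      0.0007  0.0393]
plate now [ 0.586  -0.2438  0.0781] normal [0.055 0.026 0.998]
t 21.77 pos [ 0.59   -0.2443  0.1172] yaw -95.3 tilt [-0.084  0.011 -0.996] w 0.0133 F [-0.1 -0.9 -0.9] j [ 0.67  0.55 -0.49  1.46  0.27  1.28 -1.53]
shift units [ 0.56 -0.65  1.05] turn units 1.51
```

{"op": "carry_out", "data": {
  "rows": [
    [1,0.25,-0.3,0.3,0.8],
    [1,0.25,-0.3,0.3,0.7]
  ]
}}

```text
time: 21.93
ee_pos: [0.6051, -0.2596, 0.0997]
eef_rot: [-0.626, 0.779, 0.03, -0.028]
ft_force: [-0.4, 0.1, -0.4]
width: 0.0135
```

```bash
python3 -c "
from pf import *
for i in range(4): im=camera('side')
goal(.6012,-.262,.035)"
```

```text
plate in tool [-0.      0.0007  0.0393]
plate now [ 0.6008 -0.2588  0.0604] normal [0.058 0.029 0.998]
t 22.13 pos [ 0.6047 -0.2594  0.0994] yaw -102.2 tilt [-0.082  0.012 -0.997] w 0.0137 F [-0.1  0.3 -0.1] j [ 0.65  0.6  -0.46  1.42  0.28  1.27 -1.63]
shift units [ 0.1  -0.11  0.84] turn units 0.11
```

{"op": "carry_out", "data": {
  "rows": [
    [1,0.1,-0.1,0.8,0.1]
  ]
}}

```text
time: 22.22
ee_pos: [0.6079, -0.2622, 0.0803]
eef_rot: [-0.625, 0.779, 0.027, -0.026]
ft_force: [1.3, 0.3, -0.6]
width: 0.0138
```

```bash
python3 -c "
from pf import *
for i in range(4): im=camera('side')
t=camera('top')
goal(.6012,-.262,.02)
cv2.imwrite('pics/c7.png',np.hstack([cv2.resize(im[100:200,300:400],(400,400),interpolation=cv2.INTER_CUBIC),cv2.resize(t[140:230,340:430],(400,400),interpolation=cv2.INTER_CUBIC)]))
a=np.radians(-12.8);xd=np.array([np.cos(a),np.sin(a)]);yd=np.array([-xd[1],xd[0]])
for l in((36,24),(-36,24),(-36,-24),(36,-24)):
    p=np.array([.6012,-.262])+l[0]/1e3*xd+l[1]/1e3*yd
    q=proj([[*p,.036]],'side')[0]; print(l,((q-[300,100])*4).round())"
```

```text
plate in tool [-0.      0.0007  0.0393]
plate now [ 0.6012 -0.2617  0.0372] normal [0.058 0.029 0.998]
t 22.47 pos [ 0.6051 -0.2623  0.0763] yaw -102.7 tilt [-0.082  0.012 -0.997] w 0.0134 F [ 0.6 -0.2  0.2] j [ 0.65  0.63 -0.45  1.43  0.29  1.23 -1.64]
shift units [ 0.01 -0.05  0.57] turn units 0.03
(36, 24) [ 80. 180.]
(-36, 24) [145. 230.]
(-36, -24) [192. 199.]
(36, -24) [127. 151.]
```

View pics/c7.png

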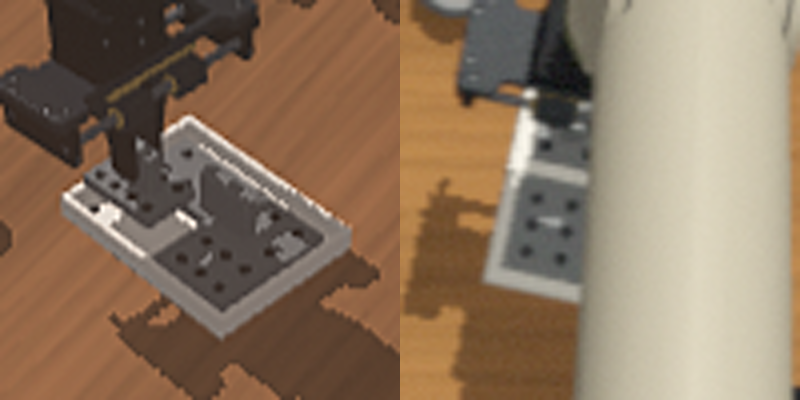

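{"op": "carry_out", "data": {
  "rows": [
    [1,-0.03,-0.05,0.6,0.03]
  ]
}}

```text
time: 22.55
ee_pos: [0.6077, -0.2623, 0.0628]
eef_rot: [-0.624, 0.781, 0.027, -0.027]
ft_force: [1.1, -0.6, -0.8]
width: 0.0137
```

```bash
python3 -c "
from pf import *
for i in range(4): im=camera('side')
goal(.6012,-.261,.008)"
```

```text
plate in tool [-0.      0.0007  0.0393]
plate now [ 0.6015 -0.2608  0.02  ] normal [0.058 0.029 0.998]
t 22.75 pos [ 0.6054 -0.2614  0.0591] yaw -102.8 tilt [-0.082  0.012 -0.997] w 0.0137 F [-1.3  0.1  0.2] j [ 0.64  0.65 -0.45  1.44  0.29  1.2  -1.65]
shift units [ 0.01 -0.03  0.4 ] turn units 0.01
```

{"op": "carry_out", "data": {
  "rows": [
    [1,0,-0.03,0.36,0]
  ]
}}

```text
time: 22.83
ee_pos: [0.607, -0.262, 0.0511]
eef_rot: [-0.624, 0.781, 0.028, -0.027]
ft_force: [0.3, -0.8, 0.6]
width: 0.0137
```

```bash
python3 -c "
from pf import *
for i in range(4): im=camera('side')
goal(.6012,-.261,.007)"
```

```text
plate in tool [-0.      0.0007  0.0393]
plate now [ 0.6013 -0.2608  0.0091] normal [0.058 0.029 0.998]
t 23.03 pos [ 0.6052 -0.2614  0.0481] yaw -102.8 tilt [-0.082  0.012 -0.997] w 0.0137 F [ 0.3 -0.5 -0.5] j [ 0.64  0.66 -0.44  1.45  0.3   1.18 -1.65]
shift units [ 0.01 -0.    0.07] turn units 0.01
```

{"op": "carry_out", "data": {
  "rows": [
    [1,0,0,0.08,0]
  ]
}}

```text
time: 23.12
ee_pos: [0.6054, -0.2615, 0.0464]
eef_rot: [-0.624, 0.781, 0.03, -0.028]
ft_force: [-0.4, 0.1, -0.1]
width: 0.0136
```

```bash
python3 -c "
from pf import *
for i in range(4): im=camera('side')
goal(.6012,-.261,.007)"
```

```text
plate in tool [-0.      0.0007  0.0393]
plate now [ 0.6011 -0.2608  0.0067] normal [0.058 0.029 0.998]
t 23.32 pos [ 0.605  -0.2614  0.0458] yaw -102.8 tilt [-0.082  0.012 -0.997] w 0.0143 F [-0.8 -0.6 -0.8] j [ 0.64  0.66 -0.44  1.45  0.3   1.18 -1.65]
shift units [ 0.01 -0.   -0.01] turn units 0.01
```

{"op": "carry_out", "data": {
  "rows": [
    [0.1,0,0,0,0],
    [0.1,0,0,0,0],
    [0.1,0,0,0,0],
    [0.1,0,0,0,0],
    [0.1,0,0,0,0]
  ]
}}

```text
time: 23.73
ee_pos: [0.6055, -0.2616, 0.0465]
eef_rot: [-0.624, 0.781, 0.03, -0.028]
ft_force: [0.1, -0.7, 0.2]
width: 0.0364
```

{"op": "carry_out", "data": {
  "rows": [
    [0.1,0,0,-0.4,0],
    [0.1,0,0,-0.8,0],
    [0.1,0,0,-0.9,0],
    [0.1,0,0,-0.9,0],
    [0.1,0,0,-0.9,0],
    [0.1,0,0,-0.5,0]
  ]
}}

```text
time: 24.23
ee_pos: [0.6142, -0.2622, 0.1831]
eef_rot: [-0.624, 0.78, 0.033, -0.03]
ft_force: [-0.4, 0.5, 0.5]
width: 0.039
```

{"op": "carry_out", "data": {
  "rows": [
    [0.1,-0.5,0.3,0,0],
    [0.1,-0.9,0.3,0,0],
    [0.1,-0.9,0.3,0,0],
    [0.1,-0.9,0.3,0,0],
    [0.1,-0.9,0.3,0,0],
    [0.1,-0.9,0.3,0,0],
    [0.1,-0.9,0.3,0,0],
    [0.1,-0.5,0.1,0,0]
  ]
}}

```text
time: 24.9
ee_pos: [0.5949, -0.0583, 0.2023]
eef_rot: [-0.62, 0.784, 0.025, -0.026]
ft_force: [-0.7, 0.2, 0.4]
width: 0.0393
```

```bash
python3 -c "
from h import *
for i in range(4): im=camera('side')
t=camera('top');plan(.5,0,.2)
cv2.imwrite('pics/t8.png',t);cv2.imwrite('pics/s8.png',im)
cv2.imwrite('pics/c8.png',np.hstack([cv2.resize(im[100:200,300:400],(400,400),interpolation=cv2.INTER_CUBIC),ortho(t,'top',.015,.45,.66,-.4,-.19,1900)]))"
```

```text
t 25.15 pos [ 0.5954 -0.0638  0.2012] yaw -103.5 tilt [-0.073  0.006 -0.997] w 0.0392 F [-0.2 -0.1  0.4] j [ 0.46  0.41 -0.56  1.49  0.2   1.38 -1.92]
shift units [-1.32  3.58  0.29] turn units None
```

```bash
python3 -c "
import cv2;a=cv2.imread('pics/c8.png') if __import__('os').path.exists('pics/c8.png') else None;print(a.shape)
cv2.imwrite('pics/c8.png',cv2.resize(a,(798,int(a.shape[0]*798/a.shape[1]))))"
```

```text
(400, 800, 3)
```

View pics/c8.png

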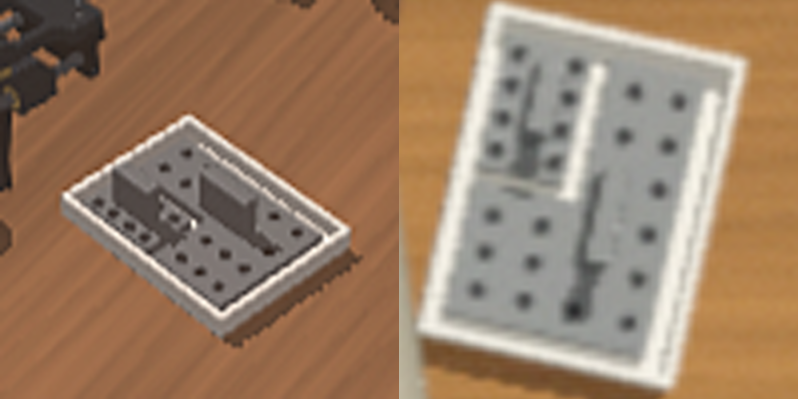

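```bash
python3 -c "
from fit import *
print(fitL(cv2.imread('pics/t8.png'),'top'), read_state()['joint_vel'].round(3))
print(close_job())"
```

```text
(np.float32(0.9837831), np.float64(0.556), np.float64(-0.282), np.float64(-12.000000000000002)) [ 0.012  0.008  0.013  0.002 -0.    -0.003 -0.003]
the job is handed in; nothing more can be done
None
```

I laid the L-plate in the white tray first. Then I turned the middle-sized (72 x 48 mm) plate and laid it in the open corner. Both are released, and I handed the job in at about 25 s with the gripper clear of everything.

**Last checks:** In the final top and side pictures, both plates look flat inside the walls. The filler sits in the open corner with gaps of about 3 mm to the tray wall, 2 mm to one edge of the L-plate and 10 mm to the other. The 3 mm is worked out from the sizes, not seen directly.

**Off or in disagreement:**
- **L-plate position:** it lies about 3–4 mm off the tray's centre, within the 8 mm to spare. Arm and camera positions differed by about 3–4 mm. The last camera fit gave a yaw of −12.0°, against −13.0° before the filler went in and the tray's −12.8°.
- **Gripper tilt:** it drifted to nearly 5° over the moves, so I let go of the filler about 2 mm above the floor, slightly tilted.
- **Forces:** the highest wrist force I read was about 37 N, as the L-plate touched the tray floor.

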